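# Straighten the row of tins with the ruler

### The job

Four square aluminium tins stand raggedly in the gallery tray: take the wooden ruler by its grip bar and, with its straight front edge, push the whole row back until all four stand in one straight line, square and snug against the adjustable back rail. Hold them there for a second with a steady, even push of about 12 N in all, so that every tin bears on the rail, but squeeze no tin harder than 5 N because they dent, and touch the tins only with the ruler. Then lay the ruler flat on the table, off the tray, let go, and leave the straightened row and everything else undisturbed.

Things in the scene. Friction and masses are not known exactly. Their poses are not given: they have to be found in the camera images.
- tray: Spruce gallery tray, fixed, 197 mm deep (x), 366 mm wide (y), open to the robot. Origin on the underside, mid-width, 85 mm behind the open front edge; x points back. Floor 10 mm thick. Side lips 22 mm above the floor, 330 mm apart. Between them, parallel to y, the adjustable back rail, clamped rigidly, 18 mm thick, 22 mm high: its inner face stands anywhere from x = 50 to 86 mm, not measured.
- ruler: Beech board ruler, 0.12 kg, flat on the table left of the tray. Blade 280 mm (y) x 55 mm (x), 8 mm thick. Origin on the underside, below the middle of the grip bar; straight pushing edge at x = +38 mm, back edge at x = -17 mm. The bar on top runs along y, 110 mm long, 14 mm wide, from 8 to 36 mm above the underside: pinched across x, the fingers stay clear of the pushing edge.
- tin1: Square aluminium tin with a slip lid, 48 x 48 mm, 40 mm high, about 0.09 kg, all four tins alike, tin 1 to tin 4 side by side from the tray's -y end to its +y end, 64 mm apart, origins at tray x = -12 to 16 mm, turned up to 0.28 rad; sliding, a tin resists with under 0.8 N. Origin at the centre of its underside, x and y square to its sides, z up.
- tin2: Square aluminium tin with a slip lid, 48 x 48 mm, 40 mm high, about 0.09 kg, all four tins alike, see tin 1. Origin at the centre of its underside, x and y square to its sides, z up.
- tin3: Square aluminium tin with a slip lid, 48 x 48 mm, 40 mm high, about 0.09 kg, all four tins alike, see tin 1. Origin at the centre of its underside, x and y square to its sides, z up.
- tin4: Square aluminium tin with a slip lid, 48 x 48 mm, 40 mm high, about 0.09 kg, all four tins alike, see tin 1. Origin at the centre of its underside, x and y square to its sides, z up.
- bottle: Bystander: glass bottle with white twist cap, 58 mm diameter, 150 mm high, loose. Origin under its centre.
- comb: Bystander: pink plastic comb lying flat, 150 mm along its y, 29 mm wide, 5 mm high, loose. Origin under its middle.
- ring_toy: Bystander: beech stacking ring toy, 90 mm diameter, 115 mm high, loose. Origin under its centre.
- thermometer: Bystander: white plastic dial thermometer standing on a foot, 30 x 66 mm, 80 mm high with its knob on top, loose. Origin under its centre.
There are look-alikes about, which are no part of the job. Leave any orange or pink look-alike of the tin4 alone. Leave any green look-alike of the tin3 alone.

How it is judged:
By the outcome, as a careful person would: the job done as asked, in the order asked, and still so for the second after the job is handed in, with the robot touching nothing.
It also fails if it takes over 72 s, if anything falls off the work surface, if the arm or the gripper's body presses on something with over 40 N, if the wrist force passes 120 N, or if a joint passes its speed limit or range.

### The arm

A 6-joint arm with a two-finger parallel gripper is mounted at the origin on the work surface. World frame = base frame: x ahead of the robot, y to its left, z up, the work surface at z = 0. Lengths are in m, angles in degrees, forces in N, time in s.
With the tool pointing down it reaches from about 0.275 to 0.825 m from the base axis. Payload 4.9 kg.
Tool frame: the origin (TCP) lies at the very end of the fingers, on their centre line; the grasp point (between the pads) lies 19 mm behind it; z points along the fingers, y is the line along which they close (so a half turn about z gives the same grasp; the last joint's range is limited). The gripper opens to 85 mm and grips with 20 to 120 N. Pads are 22 mm wide; open, the fingers measure 114 mm over their backs; the gripper's body (76 mm by 85 mm) begins 54 mm behind the grasp point. The pads swing forward as they close: fully open they stand 13 mm farther back than shut.
Start: joints at [-74.668, 18.69, -11.035, 60.275, 0, 82.311], TCP at [0.215, -0.506, 0.231] pointing down, gripper open.
Joint ranges: [-152.03, 152.03], [-55.5, 102.48], [-74.3, 77.21], [-110.64, 120.58], [-84.22, 78.4], [-180, 180]. Speed limits (degrees/s): [147.25, 147.25, 180, 180, 180, 180].

### API

Orientations are given as a 3x3 rotation matrix whose columns are the frame's x, y, z axes.
In Python, from station import arm gives the robot as it stands.
- The arm moves only by the tool servo_tool, never from a script. Its argument "rows" is a list of rows, each an object of numbers: "tx", "ty", "tz": the shift along the tool's x, y, z in cm; "wx", "wy", "wz": the turn, a rotation vector about the tool's x, y, z in degrees; "jaw": the closure, from 0 (fully open) to 1 (shut). A call has 1 to 12 rows; each row shifts and turns the commanded pose from where the row before left it, along the tool's axes as they then stand; what a row does not reach is not made up. A row lasts 1/8 s, in which the tool goes at most 62.5 mm and 10.7 degrees, less where a joint would pass 70% of its speed; a pose out of reach is approached as far as the arm can. A call is refused whole if a number of a shift passes 6.25 or a number of a turn 10.7, either way. A call with a gripper value outside its range is refused whole. The fingers move at their own pace and stop on an object; "squeeze" is the grip in N (left out, the last holds). Time passes only in rows, so rows that do not move let the fingers close. It gives the time, the measured TCP pose, the force, the opening and the grip force at its end, in the units of the state.
- arm.sense(): the state, without advancing time (a new reading comes with each control period).
- arm.camera(name): name is "side" or "top" or "wrist"; returns the picture (480x640x3 uint8, red, green, blue); there is no depth.
- arm.calibration(name): a dict with "fx", "fy", "cx", "cy" (pixels), "world_from_camera" (4x4, takes a point from camera to world coordinates). Camera axes: x right, y down, z forward; pixel columns grow to the right and rows downward; lengths in m; the calibration is good to about 2 mm. A picture is of the moment at which its call begins: read the wrist's pose just before it. calibration takes no time and is no camera call; for the wrist camera it gives the pose at the moment of the call.
- arm.close_job(): hands the job in; it is judged then, once.
Trained networks look in the newest picture that a camera, given by its name, has taken for a name from the list of things; names that differ only in an ending like _2 or _b are one class to them, and where a whole thing is asked for, a point or a joint stands for the part that bears it (a point fixed in the world has none). Each returns a list of dicts, best first, with "p" (0 to 1); they miss things now and then, are a little off and sometimes report something else, mostly with a low value. They report only what shows in the picture. A call takes as long as a camera call. They do not tell look-alikes from the thing itself.
- arm.spot_in(camera, query): "centre" ([x, y, z] in m, in world coordinates, good to about 4 mm: the middle of the surface that is visible of it).
The state is a dict: "time": time; "q": joint angles; "joint_vel": joint speeds; "joint_torque": joint torques, N m; "tcp_pos": TCP position; "ee_rot": TCP orientation; "wrist_force": force on the tool from outside, world axes, zero at the start; "ft_torque": the same for the moment, N m; "width": finger opening in m; "grip_force": force on a finger pad.
Only numpy, scipy, OpenCV 4.12 (cv2) and the standard library are available. Lean on these libraries where they do the work, as an engineer would, in place of code of your own. Each camera call takes 0.05 s, during which the arm holds its last target. There are 200 camera calls.

## Working session

There is one attempt and no reset: what is moved stays moved. The work goes in short steps, Python scripts to look and compute and a tool call to move; the robot and the scene stay as the last step left them, time stands still between calls to the robot, and variables do not carry over. Pictures are saved under pics/ and viewed, at most 10 in all, crops included, and the job is handed in when it is done.

Besides the shell and the picture viewer there is one more tool, called after ">>>" as name(argument=value, ...) on one line, values as JSON. servo_tool: Moves the arm, as the interface text tells. Its arguments: {"type":"object","properties":{"rows":{"type":"array"},"squeeze":{"type":"number"}},"required":["rows"]}

```bash
mkdir -p pics; ls; python3 - <<'E'
from station import arm
import cv2,numpy as np
for c in("top","side"):
    im=arm.camera(c); cv2.imwrite(f"pics/{c}0.png",im[:,:,::-1])
    k=arm.calibration(c); print(c,k["fx"],k["cx"],k["cy"],np.round(k["world_from_camera"],3).tolist())
    for n in("tray","ruler","tin1","bottle","comb","ring_toy","thermometer"):
        print(n,[(round(d["p"],2),np.round(d["centre"],3).tolist()) for d in arm.spot_in(c,n)[:7]])
s=arm.sense();print(s)
E
```

```text
pics
top 542.3899706479892 318.75366139691073 242.47993797551402 [[-0.016, -0.985, 0.171, 0.38], [-1.0, 0.014, -0.01, -0.059], [0.008, -0.171, -0.985, 1.083], [0.0, 0.0, 0.0, 1.0]]
tray [(0.68, [0.581, -0.105, 0.015])]
ruler [(0.73, [0.436, 0.301, 0.01])]
tin1 [(0.97, [0.566, -0.194, 0.049]), (0.96, [0.761, -0.019, 0.04]), (0.87, [0.578, -0.008, 0.048]), (0.81, [0.561, -0.136, 0.048]), (0.79, [0.722, 0.143, 0.041]), (0.74, [0.566, 0.149, 0.042]), (0.56, [0.566, -0.072, 0.048])]
bottle [(0.94, [0.687, 0.266, 0.097]), (0.75, [0.561, -0.135, 0.049])]
comb [(0.93, [0.374, 0.013, 0.004])]
ring_toy [(0.95, [0.573, -0.441, 0.048])]
thermometer [(0.98, [0.342, -0.287, 0.058])]
side 523.1744580596857 319.4121355604522 243.4101777507635 [[-0.807, -0.34, 0.482, -0.002], [-0.59, 0.445, -0.673, 0.685], [0.014, -0.828, -0.56, 0.676], [0.0, 0.0, 0.0, 1.0]]
tray [(0.76, [0.545, -0.051, 0.011])]
ruler [(0.79, [0.416, 0.307, 0.005])]
tin1 [(0.96, [0.716, 0.155, 0.036]), (0.91, [0.552, -0.192, 0.044]), (0.89, [0.561, -0.066, 0.043]), (0.82, [0.565, 0.164, 0.038]), (0.62, [0.553, -0.129, 0.044]), (0.61,
[... 288 characters left out ...]
-5.93640819e-04,  8.23137932e+01]), 'joint_vel': array([ 0.03585953,  0.06271597, -0.00319513,  0.19155583, -0.00685447,
        0.03401512]), 'joint_torque': array([ 6.64050208e-05, -4.43269444e+01,  2.62746495e+01,  9.03397813e-04,
       -1.54915606e-04, -6.14667101e-06]), 'tcp_pos': array([ 0.21507916, -0.50621574,  0.23131436]), 'ee_rot': array([[ 9.20396253e-01,  3.90986876e-01, -2.26099189e-06],
       [ 3.90986876e-01, -9.20396253e-01, -3.09427710e-05],
       [-1.41792258e-05,  2.75955923e-05, -1.00000000e+00]]), 'wrist_force': array([ 0.115108  , -0.48860264, -0.15776683]), 'ft_torque': array([ 0.02941565, -0.00403034, -0.03032186]), 'grip_force': 0.0, 'width': 0.08575006892175178}
```

View pics/top0.png

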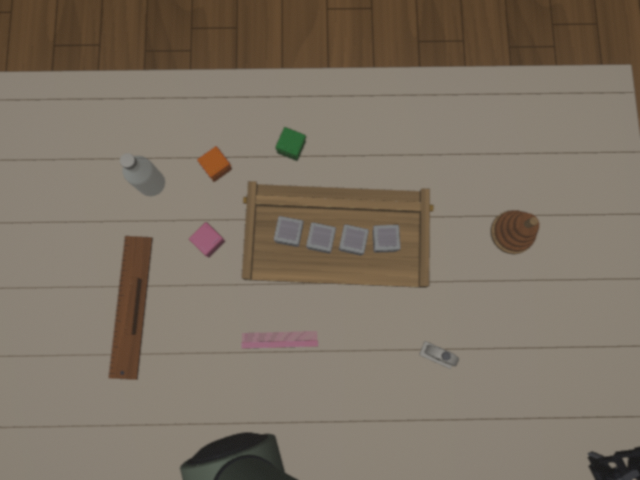

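View pics/side0.png

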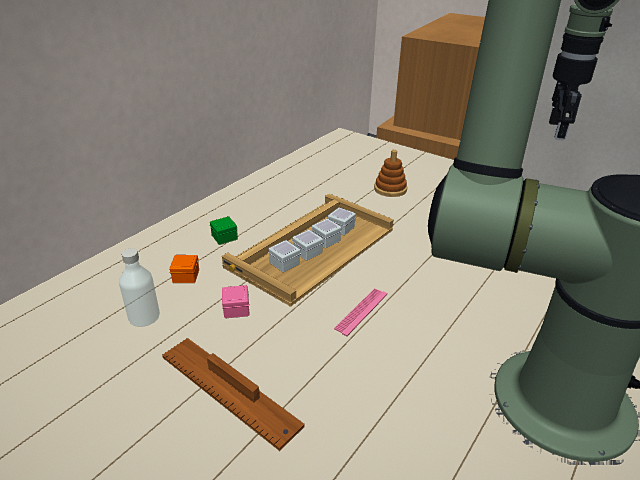

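The four grey tins are in the tray at about (288,231), (320,237), (354,239) and (386,237) in the top picture. The look-alikes all stand outside the tray: orange at (215,163), pink at (206,239) and green at (291,143). The ruler is at (130,307), with its bar at (136,306) nearer the tray side. Its pushing edge therefore faces away from the tray, towards +y.

```bash
cat > h.py <<'E'
from station import arm
import cv2,numpy as np
def px2w(cam,uv,z,k=None):
    k=k or arm.calibration(cam); T=np.array(k["world_from_camera"])
    uv=np.atleast_2d(np.array(uv,float))
    d=np.c_[(uv[:,0]-k["cx"])/k["fx"],(uv[:,1]-k["cy"])/k["fy"],np.ones(len(uv))]@T[:3,:3].T
    o=T[:3,3]; return o+d*((z-o[2])/d[:,2])[:,None]
def w2px(cam,P,k=None):
    k=k or arm.calibration(cam); T=np.linalg.inv(np.array(k["world_from_camera"]))
    p=np.atleast_2d(P)@T[:3,:3].T+T[:3,3]
    return np.c_[k["fx"]*p[:,0]/p[:,2]+k["cx"],k["fy"]*p[:,1]/p[:,2]+k["cy"]]
E
python3 - <<'E'
from h import *
im=cv2.imread("pics/top0.png")
hsv=cv2.cvtColor(im,cv2.COLOR_BGR2HSV)
print(hsv[260,138],hsv[306,136],hsv[350,120],hsv[300,100],hsv[265,300],hsv[196,300])
roi=np.zeros(im.shape[:2],np.uint8); roi[225:395,95:165]=1
m=((hsv[...,1]>110)&(roi>0)).astype(np.uint8)
c=max(cv2.findContours(m,cv2.RETR_EXTERNAL,cv2.CHAIN_APPROX_NONE)[0],key=cv2.contourArea)
b=cv2.boxPoints(cv2.minAreaRect(c)); w=px2w("top",b,.008)
print(b.round(1).tolist(),w.round(4).tolist(),"c",w.mean(0),[np.linalg.norm(w[i]-w[i-1]) for i in range(4)])
L=[(w[i]-w[i-1]) for i in range(4)]; l=max(L,key=np.linalg.norm); print("long dir deg",np.degrees(np.arctan2(l[1],l[0])))
g=cv2.cvtColor(im,cv2.COLOR_BGR2GRAY); print(g[306,122:154], [g[r,132:142].min() for r in range(268,345,4)])
cv2.imwrite("pics/crop1.png",cv2.resize(im[175:295,235:440],None,fx=3.9,fy=3.9,interpolation=cv2.INTER_CUBIC))
E
```

```text
[ 12 133  96] [11 93 55] [ 12 135  98] [ 19  39 139] [ 17 103 114] [ 17 100 115]
[[109.30000305175781, 376.70001220703125], [125.80000305175781, 235.1999969482422], [152.0, 238.1999969482422], [135.60000610351562, 379.70001220703125]] [[0.3102, 0.337, 0.008], [0.5869, 0.3179, 0.008], [0.5799, 0.265, 0.008], [0.3037, 0.2864, 0.008]] c [0.44520225 0.30158135 0.008     ] [np.float64(0.05103168272260151), np.float64(0.2773822982159406), np.float64(0.05336423092513673), np.float64(0.27708583834883205)]
long dir deg -3.9568882579934206
[ 74  77  77  79  76  73  70  70  71  71  70  68  59  50  45  47  52  61
  67  68  70  66  71  92 116 128 132 131 132 132 132 132] [np.uint8(72), np.uint8(71), np.uint8(70), np.uint8(45), np.uint8(45), np.uint8(46), np.uint8(45), np.uint8(44), np.uint8(44), np.uint8(46), np.uint8(45), np.uint8(44), np.uint8(45), np.uint8(44), np.uint8(45), np.uint8(44), np.uint8(44), np.uint8(68), np.uint8(68), np.uint8(69)]
```

View pics/crop1.png

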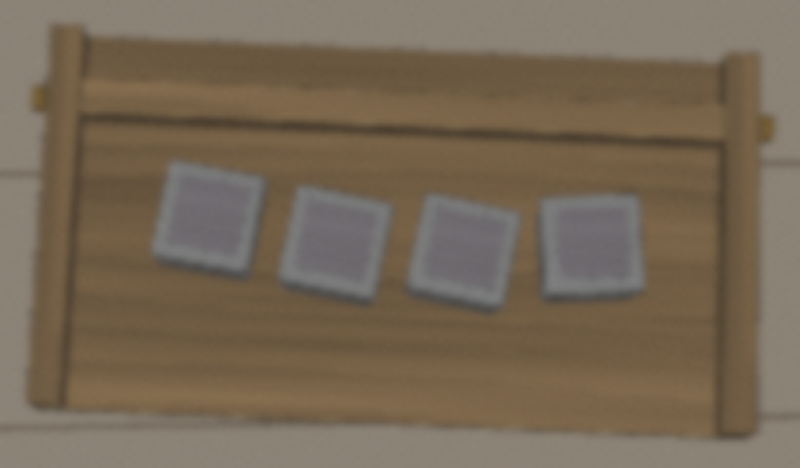

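```bash
python3 - <<'E'
from h import *
f=lambda a:np.array(a,float)/3.9+[234.6,174.6]
W=lambda a,z:px2w("top",f(a),z)
ang=lambda p:np.degrees(np.arctan2((p[0]-p[1])[1],(p[0]-p[1])[0]))-90
fr=W([(65,407),(720,438)],.010); ra=W([(82,116),(722,138)],.032); rb=W([(82,82),(722,106)],.032)
la=W([(52,27),(30,403)],.032); lb=W([(760,55),(757,435)],.032)
for n,p in dict(front=fr,railf=ra,railb=rb).items(): print(n,p.round(4).tolist(),ang(p))
for n,p in dict(L=la,R=lb).items(): print(n,p.round(4).tolist(),ang(p)+90)
im=cv2.imread("pics/top0.png").astype(float)
t=W([(209,217),(336,242),(464,250),(591,245)],.05);print("tins",t.round(4).tolist(),t.mean(0),ang(t[[0,3]]))
# rail front edge profile along columns by gradient
g=cv2.cvtColor(im.astype(np.uint8),cv2.COLOR_BGR2GRAY).astype(float)
pts=[]
for u in range(260,417,3):
    col=cv2.GaussianBlur(g,(5,3),0)[198:214,u]; i=np.argmin(np.diff(col)); d=np.diff(col)
    w=np.clip(-d[max(0,i-2):i+3],0,None); pts.append((u,198+.5+(np.arange(max(0,i-2),max(0,i-2)+len(w))*w).sum()/w.sum()))
pts=np.array(pts);p=np.polyfit(pts[:,0],pts[:,1],1);r=pts[:,1]-np.polyval(p,pts[:,0]);ok=abs(r)<1
p=np.polyfit(pts[ok,0],pts[ok,1],1);e=px2w("top",[(260,np.polyval(p,260)),(416,np.polyval(p,416))],.032)
print("rail fit",ok.sum(),len(ok),p,e,ang(e))
# bar
gg=g[278:336,128:146]; m=gg<58; ys,xs=np.nonzero(m); q=np.c_[xs+128,ys+278]
c=px2w("top",q,.036);print("bar",c.mean(0),c[:,0].min(),c[:,0].max()); 
v=np.linalg.svd(c[:,:2]-c[:,:2].mean(0))[2][0];print(np.degrees(np.arctan2(v[1],v[0])))
E
```

```text
front [[0.4946, 0.065, 0.01], [0.4738, -0.2678, 0.01]] -3.58098767476595
railf [[0.6411, 0.0546, 0.032], [0.625, -0.2718, 0.032]] -2.8246823606433935
railb [[0.659, 0.0547, 0.032], [0.6418, -0.2726, 0.032]] -3.0072218625628437
L [[0.6883, 0.0702, 0.032], [0.4945, 0.0799, 0.032]] -2.8634286675828093
R [[0.6685, -0.2935, 0.032], [0.473, -0.282, 0.032]] -3.3501368993456424
tins [[0.5841, -0.0106, 0.05], [0.5705, -0.0736, 0.05], [0.5656, -0.1371, 0.05], [0.5672, -0.2003, 0.05]] [ 0.57184199 -0.10542876  0.05      ] -5.093476410488293
rail fit 53 53 [4.32440534e-02 1.91823979e+02] [[ 0.64358036  0.04595601  0.032     ]
 [ 0.62543773 -0.26438908  0.032     ]] -3.345675336101138
bar [0.44286011 0.28172012 0.036     ] 0.39025348142083205 0.4969557538753934
176.36799680019104
```

```bash
cat >> h.py <<'E'
from scipy.spatial.transform import Rotation as Ro
def plan(p,yaw,n,zup=None):
    """rows to bring TCP to world p, tool-x yaw (deg), pointing down, n equal rows (world-straight); prints compact"""
    s=arm.sense(); R=Ro.from_matrix(s["ee_rot"]); t=np.array(s["tcp_pos"])
    c,sn=np.cos(np.radians(yaw)),np.sin(np.radians(yaw))
    G=Ro.from_matrix(np.array([[c,sn,0],[sn,-c,0],[0,0,-1.]]))
    rv=(R.inv()*G).as_rotvec(); 
    for i in range(n):
        d=(np.array(p)-t)/(n-i); x=R.inv().apply(d)*100; w=np.degrees((R.inv()*G).as_rotvec())/(n-i)
        x=x.round(2);w=w.round(2)
        print('{'+','.join(f'"{k}":{v:g}' for k,v in zip(("tx","ty","tz","wx","wy","wz"),[*x,*w]) if abs(v)>.004)+'}',end=',')
        t=t+R.apply(x/100); R=R*Ro.from_rotvec(np.radians(w))
    print()
E
python3 - <<'E'
from h import *
print(px2w("top",[(130.3,306.5)],.036), px2w("top",[(130.3,280),(130.3,336)],.036))
plan([.443,.288,.16],176.2,16)
E
```

```text
[[0.44235005 0.29323206 0.036     ]] [[0.49329923 0.2954443  0.036     ]
 [0.38661814 0.29081215 0.036     ]]
{"tx":3.25,"ty":-4.01,"tz":0.45,"wz":-9.57},{"tx":3.87,"ty":-3.42,"tz":0.45,"wz":-9.57},{"tx":4.39,"ty":-2.72,"tz":0.44,"wz":-9.57},{"tx":4.78,"ty":-1.96,"tz":0.45,"wz":-9.57},{"tx":5.04,"ty":-1.13,"tz":0.44,"wz":-9.58},{"tx":5.16,"ty":-0.28,"tz":0.45,"wz":-9.57},{"tx":5.13,"ty":0.58,"tz":0.44,"wz":-9.58},{"tx":4.96,"ty":1.43,"tz":0.45,"wz":-9.57},{"tx":4.66,"ty":2.23,"tz":0.44,"wz":-9.58},{"tx":4.22,"ty":2.98,"tz":0.45,"wz":-9.57},{"tx":3.67,"ty":3.64,"tz":0.44,"wz":-9.58},{"tx":3.01,"ty":4.19,"tz":0.45,"wz":-9.57},{"tx":2.27,"ty":4.64,"tz":0.44,"wz":-9.58},{"tx":1.47,"ty":4.95,"tz":0.45,"wz":-9.57},{"tx":0.62,"ty":5.12,"tz":0.44,"wz":-9.58},{"tx":-0.23,"ty":5.16,"tz":0.45,"wz":-9.57},
```

>>> servo_tool(rows=[{"tx":3.2,"ty":-4,"tz":0.4,"wz":-9.6},{"tx":3.9,"ty":-3.4,"tz":0.4,"wz":-9.6},{"tx":4.4,"ty":-2.7,"tz":0.4,"wz":-9.6},{"tx":4.8,"ty":-2,"tz":0.4,"wz":-9.6},{"tx":5,"ty":-1.1,"tz":0.4,"wz":-9.6},{"tx":5.2,"ty":-0.3,"tz":0.4,"wz":-9.6},{"tx":5.1,"ty":0.6,"tz":0.4,"wz":-9.6},{"tx":5,"ty":1.4,"tz":0.4,"wz":-9.6},{"tx":4.7,"ty":2.2,"tz":0.4,"wz":-9.6},{"tx":4.2,"ty":3,"tz":0.4,"wz":-9.6},{"tx":3.7,"ty":3.6,"tz":0.4,"wz":-9.6},{"tx":3,"ty":4.2,"tz":0.4,"wz":-9.6}])

```text
validation failed for argument at $.ro...
```

```bash
python3 - <<'E'
from h import *
plan([.443,.291,.16],176.2,5)
E
```

```text
{"tx":10.43,"ty":-12.89,"tz":1.43,"wz":-30.64},{"tx":15.54,"ty":-5.78,"tz":1.42,"wz":-30.64},{"tx":16.32,"ty":2.95,"tz":1.43,"wz":-30.63},{"tx":12.54,"ty":10.86,"tz":1.42,"wz":-30.64},{"tx":5.26,"ty":15.73,"tz":1.43,"wz":-30.63},
```

>>> servo_tool(rows=[{"tx":3.2,"ty":-4.0,"tz":0.4,"wx":0.0,"wy":0.0,"wz":-9.6,"jaw":0.0}])

```text
time: 0.92
tcp_pos: [0.2288, -0.4592, 0.2273]
ee_rot: [[0.841, 0.54, 0.001], [0.54, -0.841, -0.003], [-0.001, 0.002, -1.0]]
wrist_force: [1.8, 0.8, -0.3]
width: 0.0853
grip_force: 0.0
```

>>> servo_tool(rows=[{"tx":3.9,"ty":-3.4,"tz":0.4,"wx":0,"wy":0,"wz":-9.6,"jaw":0},{"tx":4.4,"ty":-2.7,"tz":0.4,"wx":0,"wy":0,"wz":-9.6,"jaw":0},{"tx":4.8,"ty":-2,"tz":0.4,"wx":0,"wy":0,"wz":-9.6,"jaw":0},{"tx":5,"ty":-1.1,"tz":0.4,"wx":0,"wy":0,"wz":-9.6,"jaw":0},{"tx":5.2,"ty":-0.3,"tz":0.4,"wx":0,"wy":0,"wz":-9.6,"jaw":0},{"tx":5.1,"ty":0.6,"tz":0.4,"wx":0,"wy":0,"wz":-9.6,"jaw":0},{"tx":5,"ty":1.4,"tz":0.4,"wx":0,"wy":0,"wz":-9.6,"jaw":0},{"tx":4.7,"ty":2.2,"tz":0.4,"wx":0,"wy":0,"wz":-9.6,"jaw":0},{"tx":4.2,"ty":3,"tz":0.4,"wx":0,"wy":0,"wz":-9.6,"jaw":0},{"tx":3.7,"ty":3.6,"tz":0.4,"wx":0,"wy":0,"wz":-9.6,"jaw":0},{"tx":3,"ty":4.2,"tz":0.4,"wx":0,"wy":0,"wz":-9.6,"jaw":0}])

```text
time: 2.3
tcp_pos: [0.3843, 0.092, 0.1835]
ee_rot: [[-0.75, 0.662, 0.001], [0.662, 0.75, -0.0], [-0.001, 0.001, -1.0]]
wrist_force: [-0.2, -0.3, 0.3]
width: 0.0855
grip_force: 0.0
```

```bash
python3 - <<'E'
from h import *
print(arm.sense()["tcp_pos"],arm.sense()["q"])
plan([.443,.291,.15],176.2,5)
E
```

```text
[0.3843162  0.09203856 0.1835244 ] [ 2.74462927e+00  4.72231715e+00 -3.65082534e+01  4.86938700e+01
 -1.31745455e-02  4.41969948e+01]
{"tx":1.76,"ty":3.76,"tz":0.67,"wy":0.02,"wz":-7.53},{"tx":1.25,"ty":3.96,"tz":0.67,"wx":0.01,"wy":0.01,"wz":-7.53},{"tx":0.72,"ty":4.08,"tz":0.67,"wy":0.02,"wz":-7.53},{"tx":0.17,"ty":4.14,"tz":0.67,"wx":0.01,"wy":0.01,"wz":-7.53},{"tx":-0.37,"ty":4.14,"tz":0.68,"wy":0.02,"wz":-7.53},
```

>>> servo_tool(rows=[{"tx":1.8,"ty":3.8,"tz":0.7,"wx":0,"wy":0,"wz":-7.5,"jaw":0},{"tx":1.3,"ty":4,"tz":0.7,"wx":0,"wy":0,"wz":-7.5,"jaw":0},{"tx":0.7,"ty":4.1,"tz":0.7,"wx":0,"wy":0,"wz":-7.5,"jaw":0},{"tx":0.2,"ty":4.1,"tz":0.7,"wx":0,"wy":0,"wz":-7.5,"jaw":0},{"tx":-0.4,"ty":4.1,"tz":0.7,"wx":0,"wy":0,"wz":-7.5,"jaw":0},{"tx":0,"ty":0,"tz":0,"wx":0,"wy":0,"wz":0,"jaw":0},{"tx":0,"ty":0,"tz":0,"wx":0,"wy":0,"wz":0,"jaw":0}])

```text
time: 3.18
tcp_pos: [0.4431, 0.289, 0.1481]
ee_rot: [[-0.997, 0.075, -0.001], [0.075, 0.997, -0.001], [0.001, -0.001, -1.0]]
wrist_force: [1.0, 0.6, -0.0]
width: 0.0852
grip_force: 0.0
```

```bash
python3 - <<'E'
from h import *
s=arm.sense();print(s["tcp_pos"],s["ee_rot"][:,0],s["wrist_force"],s["ft_torque"])
im=arm.camera("wrist");cv2.imwrite("pics/w1.png",im[:,:,::-1])
import json;k=arm.calibration("wrist");print(np.round(k["world_from_camera"],3).tolist(),k["fx"])
print([(d["p"],d["centre"]) for d in arm.spot_in("wrist","ruler")])
print("pred",w2px("wrist",[[.443,.291,.036]],k))
E
```

```text
[0.44311295 0.28900588 0.14806957] [-9.97176822e-01  7.50849002e-02  8.01748549e-04] [ 1.03506528  0.57997571 -0.02244901] [-0.02278955  0.06371252 -0.01950576]
[[0.076, 0.96, 0.27, 0.376], [0.997, -0.073, -0.021, 0.293], [-0.001, 0.271, -0.963, 0.291], [0.0, 0.0, 0.0, 1.0]] 415.08256025562025
[(0.93, [0.4159, 0.3046, 0.0088])]
pred [[319.66623356 232.76755461]]
```

View pics/w1.png

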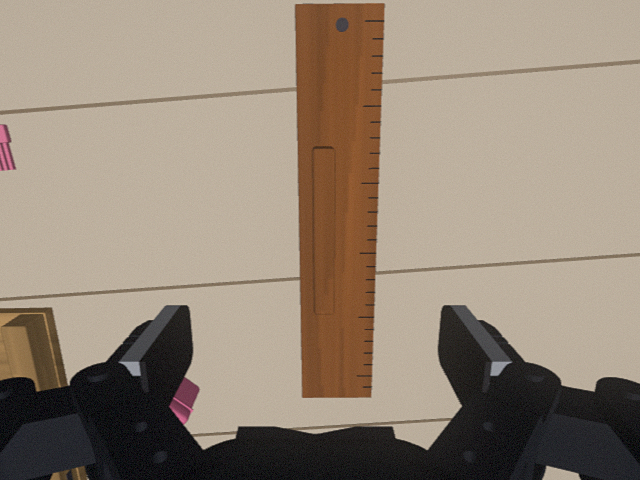

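The wrist picture shows the ruler with its bar corners at about (312,147), (335,147), (336,314) and (314,314). The ticked pushing edge is on the +y side.

```bash
python3 - <<'E'
from h import *
k=arm.calibration("wrist")
b=px2w("wrist",[(312,147),(335,147),(336,314),(314,314)],.036,k)
e=px2w("wrist",[(384,4),(371,397),(302,397),(296,4)],.008,k)
print(b.round(4),b.mean(0)); print(e.round(4),e.mean(0))
for p in((b[2]+b[3]-b[0]-b[1]),(e[1]-e[0]),(e[2]-e[3])):print(np.degrees(np.arctan2(p[1],p[0])),np.linalg.norm(p))
c=b.mean(0); plan([c[0],c[1],.012],176.6,5)
E
```

```text
[[0.3897 0.2902 0.036 ]
 [0.3908 0.3039 0.036 ]
 [0.5004 0.2977 0.036 ]
 [0.4992 0.283  0.036 ]] [0.44503329 0.2936994  0.036     ]
[[0.3095 0.3403 0.008 ]
 [0.588  0.3214 0.008 ]
 [0.5839 0.2668 0.008 ]
 [0.3054 0.2868 0.008 ]] [0.44669003 0.30382838 0.008     ]
-3.5147538087047714 0.21946415266585984
-3.894722762022955 0.2791328260386607
-4.092895921717595 0.27915813351334284
{"tx":-0.03,"ty":0.11,"tz":2.73,"wz":-0.19},{"tx":-0.03,"ty":0.11,"tz":2.73,"wx":-0.01,"wz":-0.19},{"tx":-0.03,"ty":0.1,"tz":2.73,"wy":-0.01,"wz":-0.19},{"tx":-0.02,"ty":0.11,"tz":2.73,"wx":-0.01,"wz":-0.19},{"tx":-0.03,"ty":0.1,"tz":2.72,"wy":-0.01,"wz":-0.2},
```

>>> servo_tool(rows=[{"tx":0,"ty":0.1,"tz":2.7,"wx":0,"wy":0,"wz":-0.3,"jaw":0},{"tx":0,"ty":0.1,"tz":2.7,"wx":0,"wy":0,"wz":0,"jaw":0},{"tx":0,"ty":0.1,"tz":2.7,"wx":0,"wy":0,"wz":0,"jaw":0},{"tx":-0.1,"ty":0.1,"tz":2.7,"wx":0,"wy":0,"wz":0,"jaw":0},{"tx":-0.1,"ty":0.05,"tz":2.7,"wx":0,"wy":0,"wz":0,"jaw":0},{"tx":0,"ty":0,"tz":0,"wx":0,"wy":0,"wz":0,"jaw":1},{"tx":0,"ty":0,"tz":0,"wx":0,"wy":0,"wz":0,"jaw":1},{"tx":0,"ty":0,"tz":0,"wx":0,"wy":0,"wz":0,"jaw":1},{"tx":0,"ty":0,"tz":0,"wx":0,"wy":0,"wz":0,"jaw":1},{"tx":0,"ty":0,"tz":0,"wx":0,"wy":0,"wz":0,"jaw":1},{"tx":0,"ty":0,"tz":0,"wx":0,"wy":0,"wz":0,"jaw":1}], squeeze=60)

```text
time: 4.65
tcp_pos: [0.4468, 0.2942, 0.0145]
ee_rot: [[-0.998, 0.069, 0.002], [0.069, 0.998, 0.001], [-0.002, 0.001, -1.0]]
wrist_force: [-0.6, -1.0, 6.3]
width: 0.0124
grip_force: 60.2
```

>>> servo_tool(rows=[{"tx":0,"ty":0,"tz":0,"wx":0,"wy":0,"wz":0,"jaw":1},{"tx":0,"ty":0,"tz":0,"wx":0,"wy":0,"wz":0,"jaw":1}])

```text
time: 4.9
tcp_pos: [0.4468, 0.2942, 0.0145]
ee_rot: [[-0.998, 0.069, 0.002], [0.069, 0.998, 0.001], [-0.002, 0.001, -1.0]]
wrist_force: [-0.5, 0.9, 6.4]
width: 0.013
grip_force: 60.2
```

>>> servo_tool(rows=[{"tx":0,"ty":0,"tz":-1,"wx":0,"wy":0,"wz":0,"jaw":1},{"tx":0,"ty":0,"tz":-3,"wx":0,"wy":0,"wz":0,"jaw":1},{"tx":0,"ty":0,"tz":-4,"wx":0,"wy":0,"wz":0,"jaw":1},{"tx":0,"ty":0,"tz":-4,"wx":0,"wy":0,"wz":0,"jaw":1},{"tx":0,"ty":0,"tz":0,"wx":0,"wy":0,"wz":0,"jaw":1},{"tx":0,"ty":0,"tz":0,"wx":0,"wy":0,"wz":0,"jaw":1}])

```text
time: 5.65
tcp_pos: [0.4454, 0.2935, 0.133]
ee_rot: [[-0.998, 0.069, -0.001], [0.069, 0.998, -0.0], [0.001, -0.0, -1.0]]
wrist_force: [-1.1, -0.1, -1.1]
width: 0.013
grip_force: 59.2
```

```bash
python3 - <<'E'
from h import *
s=arm.sense();print(s["tcp_pos"],s["wrist_force"],s["ft_torque"],s["width"])
plan([.476,-.101,.135],86.9,12)
E
```

```text
[0.44543414 0.29354233 0.13296165] [-1.0794453  -0.09138223 -1.10061413] [ 0.00199234 -0.00133641  0.03263413] 0.013046500681090296
{"tx":-0.48,"ty":-3.26,"tz":-0.02,"wz":7.43},{"tx":-0.9,"ty":-3.17,"tz":-0.02,"wz":7.43},{"tx":-1.3,"ty":-3.03,"tz":-0.02,"wz":7.43},{"tx":-1.68,"ty":-2.84,"tz":-0.02,"wz":7.43},{"tx":-2.04,"ty":-2.59,"tz":-0.01,"wz":7.43},{"tx":-2.36,"ty":-2.31,"tz":-0.02,"wx":-0.01,"wz":7.42},{"tx":-2.63,"ty":-1.99,"tz":-0.01,"wz":7.43},{"tx":-2.87,"ty":-1.63,"tz":-0.02,"wx":-0.01,"wz":7.42},{"tx":-3.05,"ty":-1.24,"tz":-0.01,"wz":7.43},{"tx":-3.19,"ty":-0.84,"tz":-0.02,"wx":-0.01,"wz":7.42},{"tx":-3.27,"ty":-0.42,"tz":-0.01,"wz":7.43},{"tx":-3.3,"ty":0.01,"tz":-0.02,"wx":-0.01,"wz":7.42},
```

>>> servo_tool(rows=[{"tx":-0.5,"ty":-3.3,"tz":0,"wx":0,"wy":0,"wz":7.4,"jaw":1},{"tx":-0.9,"ty":-3.2,"tz":0,"wx":0,"wy":0,"wz":7.4,"jaw":1},{"tx":-1.3,"ty":-3,"tz":0,"wx":0,"wy":0,"wz":7.4,"jaw":1},{"tx":-1.7,"ty":-2.8,"tz":0,"wx":0,"wy":0,"wz":7.4,"jaw":1},{"tx":-2,"ty":-2.6,"tz":0,"wx":0,"wy":0,"wz":7.4,"jaw":1},{"tx":-2.4,"ty":-2.3,"tz":0,"wx":0,"wy":0,"wz":7.4,"jaw":1},{"tx":-2.6,"ty":-2,"tz":0,"wx":0,"wy":0,"wz":7.4,"jaw":1},{"tx":-2.9,"ty":-1.6,"tz":0,"wx":0,"wy":0,"wz":7.4,"jaw":1},{"tx":-3,"ty":-1.2,"tz":0,"wx":0,"wy":0,"wz":7.4,"jaw":1},{"tx":-3.2,"ty":-0.8,"tz":0,"wx":0,"wy":0,"wz":7.4,"jaw":1},{"tx":-3.3,"ty":-0.4,"tz":0,"wx":0,"wy":0,"wz":7.4,"jaw":1},{"tx":-3.3,"ty":0,"tz":0,"wx":0,"wy":0,"wz":7.4,"jaw":1}])

```text
time: 7.15
tcp_pos: [0.4776, -0.101, 0.1316]
ee_rot: [[0.053, 0.999, -0.003], [0.999, -0.053, 0.001], [0.001, -0.003, -1.0]]
wrist_force: [-0.1, 0.3, -1.8]
width: 0.0124
grip_force: 59.1
```

>>> servo_tool(rows=[{"tx":0,"ty":0,"tz":0,"wx":0,"wy":0,"wz":0,"jaw":1},{"tx":0,"ty":0,"tz":0,"wx":0,"wy":0,"wz":0,"jaw":1}])

```text
time: 7.4
tcp_pos: [0.4778, -0.0997, 0.1321]
ee_rot: [[0.048, 0.999, -0.003], [0.999, -0.048, 0.001], [0.001, -0.003, -1.0]]
wrist_force: [0.2, 0.6, -1.3]
width: 0.0127
grip_force: 59.1
```

```bash
python3 - <<'E'
from h import *
s=arm.sense();print(s["tcp_pos"],s["wrist_force"],s["ft_torque"],s["width"],s["ee_rot"])
im=arm.camera("wrist");cv2.imwrite("pics/w2.png",im[:,:,::-1])
np.save("k2.npy",np.array(arm.calibration("wrist")["world_from_camera"]))
plan([.476,-.101,.07],86.9,3)
E
```

```text
[ 0.47775892 -0.09968283  0.13205714] [ 0.16818382  0.56403593 -1.29474041] [-0.00733543  0.05566755 -0.02170819] 0.012691733309655106 [[ 0.04779053  0.99885378 -0.00268265]
 [ 0.99885645 -0.04778665  0.00149229]
 [ 0.00136238 -0.0027509  -0.99999529]]
{"tx":-0.06,"ty":-0.06,"tz":2.08,"wx":-0.04,"wy":-0.02,"wz":0.13},{"tx":-0.06,"ty":-0.06,"tz":2.08,"wx":-0.05,"wy":-0.02,"wz":0.13},{"tx":-0.05,"ty":-0.06,"tz":2.07,"wx":-0.04,"wy":-0.02,"wz":0.13},
```

View pics/w2.png

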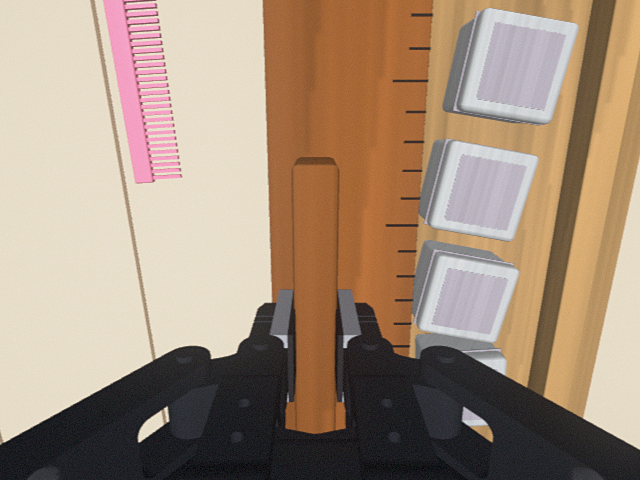

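```bash
python3 - <<'E'
from h import *
k=dict(arm.calibration("wrist"));k["world_from_camera"]=np.load("k2.npy")
im=cv2.imread("pics/w2.png");g=cv2.GaussianBlur(cv2.cvtColor(im,cv2.COLOR_BGR2GRAY),(3,3),0).astype(float)
def line(p0,p1,hw,sign,z,ch=None):
    G=g if ch is None else cv2.GaussianBlur(im[...,ch],(3,3),0).astype(float)
    P=[]
    for v in range(p0[1],p1[1],4):
        u=p0[0]+(p1[0]-p0[0])*(v-p0[1])/(p1[1]-p0[1]); a=int(u-hw); d=sign*np.diff(G[v,a:int(u+hw)]); i=np.argmax(d)
        P.append((a+i+.5,v))
    P=np.array(P)
    for _ in range(4):
        f=np.polyfit(P[:,1],P[:,0],1); r=abs(P[:,0]-np.polyval(f,P[:,1])); P=P[r<max(1.2,1.5*np.median(r))]
    e=px2w("wrist",[(np.polyval(f,v),v) for v in(p0[1],p1[1])],z,k); d=e[0]-e[1]
    print(len(P),f,e.round(4).tolist(),"yaw",round(np.degrees(np.arctan2(d[1],d[0]))-90,2),"x at y=-.105",e[0,0]+(-.105-e[0,1])*d[0]/d[1])
line((593,5),(530,410),9,-1,.010)
line((617,5),(552,410),9,1,.032)
line((433,5),(416,280),9,1,.1255,0)
line((264,5),(272,280),9,-1,.1255,0)
print(g[200,555:600].astype(int))
E
```

```text
98 [-1.69321693e-01  5.92198960e+02] [[0.6428, 0.0259, 0.01], [0.6275, -0.2454, 0.01]] yaw -3.24 x at y=-.105 0.6353915508823402
82 [-1.79123416e-01  6.15179194e+02] [[0.6415, 0.0205, 0.032], [0.6284, -0.2283, 0.032]] yaw -3.01 x at y=-.105 0.6348653519829737
54 [-6.70934128e-02  4.32560377e+02] [[0.5216, 0.0032, 0.1255], [0.5173, -0.0914, 0.1255]] yaw -2.63 x at y=-.105 0.5166423064794855
69 [3.11289733e-02 2.62284728e+02] [[0.4669, 0.0058, 0.1255], [0.4625, -0.0889, 0.1255]] yaw -2.67 x at y=-.105 0.4617060808665414
[172 170 161 134 101  85  84  87  87  88  90  92  92  90  88  87  87  89
  91  91  92  92  92 104 133 163 178 183 184 183 183 182 181 181 180 179
 180 180 180 181 181 180 180 179 177]
```

>>> servo_tool(rows=[{"tx":-0.2,"ty":0,"tz":2,"wx":0,"wy":0,"wz":0.47,"jaw":1},{"tx":-0.2,"ty":0,"tz":3,"wx":0,"wy":0,"wz":0,"jaw":1},{"tx":0,"ty":0,"tz":3,"wx":0,"wy":0,"wz":0,"jaw":1},{"tx":0,"ty":0,"tz":1.5,"wx":0,"wy":0,"wz":0,"jaw":1},{"tx":0,"ty":0,"tz":0.5,"wx":0,"wy":0,"wz":0,"jaw":1},{"tx":0,"ty":0,"tz":0,"wx":0,"wy":0,"wz":0,"jaw":1},{"tx":0,"ty":0,"tz":0,"wx":0,"wy":0,"wz":0,"jaw":1},{"tx":0,"ty":0,"tz":0,"wx":0,"wy":0,"wz":0,"jaw":1}])

```text
time: 8.45
tcp_pos: [0.4794, -0.1046, 0.034]
ee_rot: [[0.057, 0.998, 0.001], [0.998, -0.057, -0.0], [-0.0, 0.001, -1.0]]
wrist_force: [-0.8, -0.7, -1.3]
width: 0.0124
grip_force: 59.1
```

```bash
cat > st.py <<'E'
from h import *
s=arm.sense();R=s["ee_rot"];p=s["tcp_pos"]
y=np.degrees(np.arctan2(R[1,1],R[0,1])); u=np.array([np.cos(np.radians(-3.12)),np.sin(np.radians(-3.12)),0])
n=np.array([.635,-.105,0]); print("t",s["time"],"p",np.round(p,4),"yaw",round(y,2),"tilt",np.round(R[:2,2],4),"F",np.round(s["wrist_force"],2),"Fu",round(float(u@s["wrist_force"]),2),"M",np.round(s["ft_torque"],3),"w",round(s["width"],4),"edge-to-rail mm",round(1000*float((n-p)@u)-38.8,1))
E
python3 st.py
```

```text
t 8.45 p [ 0.4794 -0.1046  0.034 ] yaw -3.25 tilt [ 0.0013 -0.0005] F [-0.8  -0.67 -1.32] Fu -0.76 M [-0.009  0.002  0.039] w 0.0124 edge-to-rail mm 116.6
```

>>> servo_tool(rows=[{"tx":0,"ty":0.6,"tz":0.1,"wx":0,"wy":0,"wz":0,"jaw":1},{"tx":0,"ty":0.6,"tz":0,"wx":0,"wy":0,"wz":0,"jaw":1},{"tx":0,"ty":0.4,"tz":0,"wx":0,"wy":0,"wz":0,"jaw":1},{"tx":0,"ty":0.25,"tz":0,"wx":0,"wy":0,"wz":0,"jaw":1},{"tx":0,"ty":0.25,"tz":0,"wx":0,"wy":0,"wz":0,"jaw":1},{"tx":0,"ty":0.25,"tz":0,"wx":0,"wy":0,"wz":0,"jaw":1},{"tx":0,"ty":0.25,"tz":0,"wx":0,"wy":0,"wz":0,"jaw":1},{"tx":0,"ty":0.25,"tz":0,"wx":0,"wy":0,"wz":0,"jaw":1},{"tx":0,"ty":0.25,"tz":0,"wx":0,"wy":0,"wz":0,"jaw":1},{"tx":0,"ty":0.25,"tz":0,"wx":0,"wy":0,"wz":0,"jaw":1},{"tx":0,"ty":0.25,"tz":0,"wx":0,"wy":0,"wz":0,"jaw":1}])

```text
time: 9.82
tcp_pos: [0.5146, -0.1064, 0.0322]
ee_rot: [[0.057, 0.998, -0.001], [0.998, -0.057, 0.0], [0.0, -0.001, -1.0]]
wrist_force: [-0.7, 1.6, -0.9]
width: 0.0129
grip_force: 59.2
```

```bash
python3 st.py
```

```text
t 9.825 p [ 0.5146 -0.1064  0.0322] yaw -3.25 tilt [-0.0005  0.0001] F [-0.75  1.57 -0.87] Fu -0.83 M [-0.144  0.474 -0.054] w 0.0129 edge-to-rail mm 81.4
```

>>> servo_tool(rows=[{"tx":0,"ty":0.25,"tz":0,"wx":0,"wy":0,"wz":0.06,"jaw":1},{"tx":0,"ty":0.25,"tz":0,"wx":0,"wy":0,"wz":0,"jaw":1},{"tx":0,"ty":0.25,"tz":0,"wx":0,"wy":0,"wz":0,"jaw":1},{"tx":0,"ty":0.25,"tz":0,"wx":0,"wy":0,"wz":0,"jaw":1},{"tx":0,"ty":0.25,"tz":0,"wx":0,"wy":0,"wz":0,"jaw":1},{"tx":0,"ty":0.25,"tz":0,"wx":0,"wy":0,"wz":0,"jaw":1},{"tx":0,"ty":0.25,"tz":0,"wx":0,"wy":0,"wz":0,"jaw":1},{"tx":0,"ty":0.25,"tz":0,"wx":0,"wy":0,"wz":0,"jaw":1},{"tx":0,"ty":0.25,"tz":0,"wx":0,"wy":0,"wz":0,"jaw":1},{"tx":0,"ty":0.25,"tz":0,"wx":0,"wy":0,"wz":0,"jaw":1},{"tx":0,"ty":0.2,"tz":0,"wx":0,"wy":0,"wz":0,"jaw":1},{"tx":0,"ty":0,"tz":0,"wx":0,"wy":0,"wz":0,"jaw":1}])

```text
time: 11.32
tcp_pos: [0.5421, -0.1081, 0.0324]
ee_rot: [[0.058, 0.998, 0.001], [0.998, -0.058, -0.0], [-0.0, 0.001, -1.0]]
wrist_force: [-1.3, 0.4, -1.9]
width: 0.0125
grip_force: 59.0
```

```bash
python3 st.py;python3 - <<'E'
from h import *
im=arm.camera("wrist");a=cv2.imwrite("pics/w3.png",im[:,:,::-1])
E
```

```text
t 11.325 p [ 0.5421 -0.1081  0.0324] yaw -3.3 tilt [ 0.0007 -0.0001] F [-1.28  0.41 -1.87] Fu -1.3 M [ 0.01   0.187 -0.052] w 0.0125 edge-to-rail mm 53.8
```

View pics/w3.png

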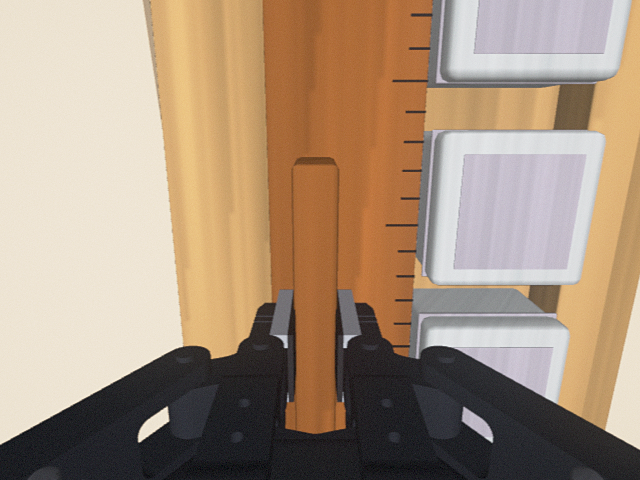

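>>> servo_tool(rows=[{"tx":0,"ty":0.1,"tz":0,"wx":0,"wy":0,"wz":-0.1,"jaw":1},{"tx":0,"ty":0.1,"tz":0,"wx":0,"wy":0,"wz":0,"jaw":1},{"tx":0,"ty":0.1,"tz":0,"wx":0,"wy":0,"wz":0,"jaw":1},{"tx":0,"ty":0.05,"tz":0,"wx":0,"wy":0,"wz":0,"jaw":1},{"tx":0,"ty":0,"tz":0,"wx":0,"wy":0,"wz":0,"jaw":1},{"tx":0,"ty":0,"tz":0,"wx":0,"wy":0,"wz":0,"jaw":1}])

```text
time: 12.12
tcp_pos: [0.5452, -0.1082, 0.0323]
ee_rot: [[0.056, 0.998, 0.0], [0.998, -0.056, -0.0], [-0.0, 0.0, -1.0]]
wrist_force: [-3.9, 0.8, 0.9]
width: 0.0126
grip_force: 59.5
```

```bash
python3 st.py
```

```text
t 12.125 p [ 0.5452 -0.1082  0.0323] yaw -3.21 tilt [ 0.0001 -0.    ] F [-3.9   0.85  0.91] Fu -3.94 M [ 0.009  0.632 -0.04 ] w 0.0126 edge-to-rail mm 50.7
```

>>> servo_tool(rows=[{"tx":0,"ty":0.04,"tz":0,"wx":0,"wy":0,"wz":0,"jaw":1},{"tx":0,"ty":0.04,"tz":0,"wx":0,"wy":0,"wz":0,"jaw":1},{"tx":0,"ty":0,"tz":0,"wx":0,"wy":0,"wz":0,"jaw":1},{"tx":0,"ty":0,"tz":0,"wx":0,"wy":0,"wz":0,"jaw":1}])

```text
time: 12.62
tcp_pos: [0.5461, -0.1083, 0.0323]
ee_rot: [[0.056, 0.998, 0.0], [0.998, -0.056, 0.0], [0.0, 0.0, -1.0]]
wrist_force: [-2.3, 0.4, -0.2]
width: 0.0131
grip_force: 59.4
```

```bash
python3 st.py
```

```text
t 12.625 p [ 0.5461 -0.1083  0.0323] yaw -3.21 tilt [0.0003 0.    ] F [-2.33  0.43 -0.2 ] Fu -2.35 M [0.045 0.54  0.017] w 0.0131 edge-to-rail mm 49.8
```

>>> servo_tool(rows=[{"tx":0,"ty":0.04,"tz":0,"wx":0,"wy":0,"wz":0,"jaw":1},{"tx":0,"ty":0.04,"tz":0,"wx":0,"wy":0,"wz":0,"jaw":1},{"tx":0,"ty":0,"tz":0,"wx":0,"wy":0,"wz":0,"jaw":1},{"tx":0,"ty":0,"tz":0,"wx":0,"wy":0,"wz":0,"jaw":1}])

```text
time: 13.12
tcp_pos: [0.5469, -0.1083, 0.0323]
ee_rot: [[0.056, 0.998, 0.0], [0.998, -0.056, 0.0], [0.0, 0.0, -1.0]]
wrist_force: [-3.2, 0.4, -0.1]
width: 0.013
grip_force: 59.3
```

```bash
python3 st.py
```

```text
t 13.125 p [ 0.5469 -0.1083  0.0323] yaw -3.21 tilt [0.0003 0.0001] F [-3.24  0.41 -0.08] Fu -3.25 M [ 0.039  0.589 -0.034] w 0.013 edge-to-rail mm 49.0
```

>>> servo_tool(rows=[{"tx":0,"ty":0.04,"tz":0,"wx":0,"wy":0,"wz":0,"jaw":1},{"tx":0,"ty":0,"tz":0,"wx":0,"wy":0,"wz":0,"jaw":1},{"tx":0,"ty":0,"tz":0,"wx":0,"wy":0,"wz":0,"jaw":1}])

```text
time: 13.5
tcp_pos: [0.5469, -0.1083, 0.0323]
ee_rot: [[0.056, 0.998, -0.0], [0.998, -0.056, 0.0], [0.0, -0.0, -1.0]]
wrist_force: [-5.0, -0.2, 1.7]
width: 0.0127
grip_force: 59.6
```

```bash
python3 st.py
```

```text
t 13.5 p [ 0.5469 -0.1083  0.0323] yaw -3.21 tilt [-0.0004  0.0001] F [-5.   -0.19  1.69] Fu -4.98 M [ 0.07   0.93  -0.044] w 0.0127 edge-to-rail mm 49.0
```

```bash
cat > av.py <<'E'
from h import *
A=[]
for i in range(8):
    arm.camera("side"); s=arm.sense(); A.append([*s["wrist_force"],*s["ft_torque"],*s["tcp_pos"]])
A=np.array(A);m=A.mean(0);print("t",s["time"],"F",m[:3].round(2),"sd",A.std(0)[:3].round(2),"M",m[3:6].round(3),"sdMz",A[:,5].std().round(3),"p",m[6:].round(4), "y/yaw",np.degrees(np.arctan2(s["ee_rot"][1,1],s["ee_rot"][0,1])).round(3))
E
python3 av.py
```

```text
t 13.9 F [-4.52  0.34  1.92] sd [0.66 0.65 0.37] M [ 0.074  0.961 -0.013] sdMz 0.023 p [ 0.5469 -0.1083  0.0323] y/yaw -3.209
```

>>> servo_tool(rows=[{"tx":0,"ty":0.05,"tz":0,"wx":0,"wy":0,"wz":0,"jaw":1},{"tx":0,"ty":0,"tz":0,"wx":0,"wy":0,"wz":0,"jaw":1}])

```text
time: 14.15
tcp_pos: [0.5471, -0.1082, 0.0321]
ee_rot: [[0.056, 0.998, -0.001], [0.998, -0.056, 0.0], [0.0, -0.001, -1.0]]
wrist_force: [-6.4, 1.1, 2.2]
width: 0.0125
grip_force: 59.6
```

```bash
python3 av.py
```

```text
t 14.55 F [-5.19  0.85  2.11] sd [0.39 0.36 0.39] M [ 0.121  1.128 -0.097] sdMz 0.022 p [ 0.5471 -0.1082  0.0321] y/yaw -3.221
```

>>> servo_tool(rows=[{"tx":0,"ty":0.05,"tz":-0.05,"wx":0,"wy":0,"wz":0.15,"jaw":1},{"tx":0,"ty":0,"tz":0,"wx":0,"wy":0,"wz":0,"jaw":1}])

```text
time: 14.8
tcp_pos: [0.5472, -0.1082, 0.0323]
ee_rot: [[0.058, 0.998, -0.002], [0.998, -0.058, 0.0], [0.0, -0.002, -1.0]]
wrist_force: [-5.5, -0.0, 0.5]
width: 0.0126
grip_force: 59.4
```

```bash
python3 av.py
```

```text
t 15.2 F [-5.37  0.62 -0.13] sd [0.49 0.41 0.54] M [0.034 1.19  0.022] sdMz 0.023 p [ 0.5471 -0.1082  0.0323] y/yaw -3.357
```

>>> servo_tool(rows=[{"tx":0,"ty":0.05,"tz":0,"wx":0,"wy":0,"wz":0,"jaw":1},{"tx":0,"ty":0.05,"tz":0,"wx":0,"wy":0,"wz":0,"jaw":1},{"tx":0,"ty":0,"tz":0,"wx":0,"wy":0,"wz":0,"jaw":1}])

```text
time: 15.58
tcp_pos: [0.5472, -0.1082, 0.0323]
ee_rot: [[0.059, 0.998, -0.004], [0.998, -0.059, 0.0], [-0.0, -0.004, -1.0]]
wrist_force: [-8.2, 0.7, 2.9]
width: 0.0127
grip_force: 59.9
```

```bash
python3 av.py; python3 st.py
```

```text
t 15.975 F [-8.06  0.5   3.11] sd [0.36 0.48 0.44] M [0.039 1.684 0.041] sdMz 0.03 p [ 0.5472 -0.1082  0.0323] y/yaw -3.359
t 15.975 p [ 0.5471 -0.1082  0.0322] yaw -3.36 tilt [-0.0038  0.0002] F [-7.8   0.7   2.42] Fu -7.83 M [0.06  1.707 0.024] w 0.0127 edge-to-rail mm 48.8
```

>>> servo_tool(rows=[{"tx":0,"ty":0.05,"tz":-0.05,"wx":0,"wy":0,"wz":0,"jaw":1},{"tx":0,"ty":0.05,"tz":0,"wx":0,"wy":0,"wz":0,"jaw":1},{"tx":0,"ty":0.04,"tz":0,"wx":0,"wy":0,"wz":0,"jaw":1},{"tx":0,"ty":0,"tz":0,"wx":0,"wy":0,"wz":0,"jaw":1}])

```text
time: 16.48
tcp_pos: [0.5472, -0.1082, 0.0324]
ee_rot: [[0.059, 0.998, -0.006], [0.998, -0.059, 0.0], [-0.0, -0.006, -1.0]]
wrist_force: [-10.2, 0.2, 3.3]
width: 0.0127
grip_force: 60.0
```

```bash
python3 av.py; python3 st.py
```

```text
t 16.875 F [-10.62  -0.34   3.02] sd [0.29 0.56 0.44] M [-0.032  2.172  0.058] sdMz 0.011 p [ 0.5472 -0.1082  0.0324] y/yaw -3.368
t 16.875 p [ 0.5472 -0.1082  0.0323] yaw -3.37 tilt [-0.0063  0.0002] F [-10.34  -0.42   3.35] Fu -10.3 M [-0.067  2.153  0.05 ] w 0.013 edge-to-rail mm 48.7
```

>>> servo_tool(rows=[{"tx":0,"ty":0.04,"tz":-0.05,"wx":0,"wy":0,"wz":-0.05,"jaw":1},{"tx":0,"ty":0.035,"tz":0,"wx":0,"wy":0,"wz":0,"jaw":1},{"tx":0,"ty":0,"tz":0,"wx":0,"wy":0,"wz":0,"jaw":1}])

```text
time: 17.25
tcp_pos: [0.5472, -0.1082, 0.0325]
ee_rot: [[0.058, 0.998, -0.008], [0.998, -0.058, 0.0], [-0.0, -0.008, -1.0]]
wrist_force: [-11.3, -0.6, 2.4]
width: 0.0126
grip_force: 59.8
```

```bash
python3 av.py; python3 st.py
```

```text
t 17.65 F [-11.21  -0.43   1.83] sd [0.7  0.64 0.21] M [-0.073  2.363 -0.006] sdMz 0.025 p [ 0.5472 -0.1082  0.0325] y/yaw -3.33
t 17.65 p [ 0.5472 -0.1082  0.0325] yaw -3.33 tilt [-0.0077  0.0002] F [-10.79   0.63   1.9 ] Fu -10.81 M [-0.101  2.38   0.033] w 0.0131 edge-to-rail mm 48.7
```

>>> servo_tool(rows=[{"tx":0,"ty":0.04,"tz":0,"wx":0,"wy":0,"wz":0,"jaw":1},{"tx":0,"ty":0,"tz":0,"wx":0,"wy":0,"wz":0,"jaw":1},{"tx":0,"ty":0,"tz":0,"wx":0,"wy":0,"wz":0,"jaw":1},{"tx":0,"ty":0,"tz":0,"wx":0,"wy":0,"wz":0,"jaw":1},{"tx":0,"ty":0,"tz":0,"wx":0,"wy":0,"wz":0,"jaw":1},{"tx":0,"ty":0,"tz":0,"wx":0,"wy":0,"wz":0,"jaw":1},{"tx":0,"ty":0,"tz":0,"wx":0,"wy":0,"wz":0,"jaw":1},{"tx":0,"ty":0,"tz":0,"wx":0,"wy":0,"wz":0,"jaw":1},{"tx":0,"ty":0,"tz":0,"wx":0,"wy":0,"wz":0,"jaw":1},{"tx":0,"ty":0,"tz":0,"wx":0,"wy":0,"wz":0,"jaw":1},{"tx":0,"ty":0,"tz":0,"wx":0,"wy":0,"wz":0,"jaw":1}])

```text
time: 19.02
tcp_pos: [0.5473, -0.1082, 0.0325]
ee_rot: [[0.058, 0.998, -0.008], [0.998, -0.058, 0.0], [-0.0, -0.008, -1.0]]
wrist_force: [-11.8, -0.2, 2.9]
width: 0.0129
grip_force: 60.0
```

```bash
python3 av.py; python3 - <<'E'
from h import *
im=arm.camera("wrist");cv2.imwrite("pics/w4.png",im[:,:,::-1])
t=cv2.imread("pics/w4.png")
im=arm.camera("top")[:,:,::-1];cv2.imwrite("pics/t4.png",im)
a=cv2.resize(im[165:295,235:440],(500,317),interpolation=cv2.INTER_CUBIC)
cv2.imwrite("pics/c4.png",np.hstack([a,cv2.resize(t[:,200:],(300,317))]))
E
```

```text
t 19.425 F [-12.12  -0.17   2.93] sd [0.37 0.39 0.16] M [-0.096  2.56   0.   ] sdMz 0.019 p [ 0.5472 -0.1082  0.0325] y/yaw -3.329
```

View pics/c4.png

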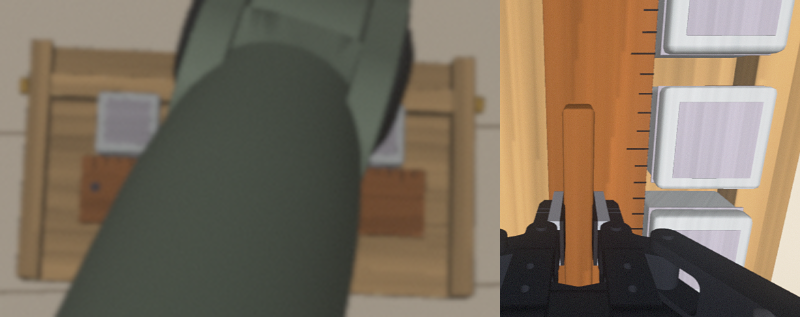

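The row held at 12.1 N with the moment about z near 0. The picture shows tins 3 and 4 flush between the ruler edge and the rail. Next I back the ruler off gently.

>>> servo_tool(rows=[{"tx":0,"ty":-0.1,"tz":0,"wx":0,"wy":0,"wz":0,"jaw":1},{"tx":0,"ty":-0.1,"tz":0,"wx":0,"wy":0,"wz":0,"jaw":1},{"tx":0,"ty":-0.1,"tz":0,"wx":0,"wy":0,"wz":0,"jaw":1},{"tx":0,"ty":-0.1,"tz":0,"wx":0,"wy":0,"wz":0,"jaw":1},{"tx":0,"ty":-0.15,"tz":0,"wx":0,"wy":0,"wz":0,"jaw":1},{"tx":0,"ty":-0.3,"tz":0,"wx":0,"wy":0,"wz":0,"jaw":1},{"tx":0,"ty":-0.6,"tz":0,"wx":0,"wy":0,"wz":0,"jaw":1},{"tx":0,"ty":-1.2,"tz":0,"wx":0,"wy":0,"wz":0,"jaw":1},{"tx":0,"ty":-2,"tz":0,"wx":0,"wy":0,"wz":0,"jaw":1},{"tx":0,"ty":-2,"tz":0,"wx":0,"wy":0,"wz":0,"jaw":1},{"tx":0,"ty":-1.5,"tz":-0.5,"wx":0,"wy":0,"wz":0,"jaw":1},{"tx":0,"ty":0,"tz":-2,"wx":0,"wy":0,"wz":0,"jaw":1}])

```text
time: 21.02
tcp_pos: [0.4676, -0.1032, 0.0585]
ee_rot: [[0.058, 0.998, -0.003], [0.998, -0.058, 0.001], [0.001, -0.003, -1.0]]
wrist_force: [1.3, 0.3, -0.9]
width: 0.0126
grip_force: 59.3
```

>>> servo_tool(rows=[{"tx":0,"ty":0,"tz":-4,"wx":0,"wy":0,"wz":0,"jaw":1},{"tx":0,"ty":0,"tz":-4,"wx":0,"wy":0,"wz":0,"jaw":1},{"tx":0,"ty":0,"tz":0,"wx":0,"wy":0,"wz":0,"jaw":1},{"tx":0,"ty":0,"tz":0,"wx":0,"wy":0,"wz":0,"jaw":1}])

```text
time: 21.52
tcp_pos: [0.4699, -0.1038, 0.1386]
ee_rot: [[0.058, 0.998, 0.0], [0.998, -0.058, 0.0], [0.0, 0.0, -1.0]]
wrist_force: [-0.0, -0.4, -1.9]
width: 0.013
grip_force: 59.5
```

```bash
python3 st.py; python3 - <<'E'
from h import *
im=arm.camera("wrist");cv2.imwrite("pics/w5.png",im[:,:,::-1])
print([(round(d["p"],2),np.round(d["centre"],3).tolist()) for d in arm.spot_in("wrist","tin1")])
plan([.447,.294,.14],176.0,12)
E
```

```text
t 21.525 p [ 0.4699 -0.1038  0.1386] yaw -3.31 tilt [0.0001 0.    ] F [-0.   -0.39 -1.93] Fu 0.02 M [-0.009  0.011 -0.046] w 0.013 edge-to-rail mm 126.2
[(0.68, [0.601, -0.124, 0.048]), (0.68, [0.603, -0.064, 0.048]), (0.64, [0.611, -0.006, 0.05])]
{"tx":3.3,"ty":-0.38,"tz":-0.02,"wx":-0.01,"wy":-0.01,"wz":-7.44},{"tx":3.32,"ty":0.05,"tz":-0.02,"wy":-0.01,"wz":-7.44},{"tx":3.28,"ty":0.48,"tz":-0.02,"wx":-0.01,"wy":-0.01,"wz":-7.44},{"tx":3.19,"ty":0.9,"tz":-0.02,"wy":-0.01,"wz":-7.44},{"tx":3.05,"ty":1.31,"tz":-0.02,"wx":-0.01,"wy":-0.01,"wz":-7.44},{"tx":2.85,"ty":1.69,"tz":-0.02,"wy":-0.01,"wz":-7.44},{"tx":2.61,"ty":2.05,"tz":-0.02,"wx":-0.01,"wy":-0.01,"wz":-7.45},{"tx":2.32,"ty":2.37,"tz":-0.02,"wy":-0.01,"wz":-7.44},{"tx":1.99,"ty":2.65,"tz":-0.02,"wx":-0.01,"wy":-0.01,"wz":-7.45},{"tx":1.64,"ty":2.89,"tz":-0.02,"wy":-0.01,"wz":-7.44},{"tx":1.25,"ty":3.08,"tz":-0.01,"wx":-0.01,"wy":-0.01,"wz":-7.45},{"tx":0.83,"ty":3.21,"tz":-0.02,"wy":-0.01,"wz":-7.44},
```

View pics/w5.png

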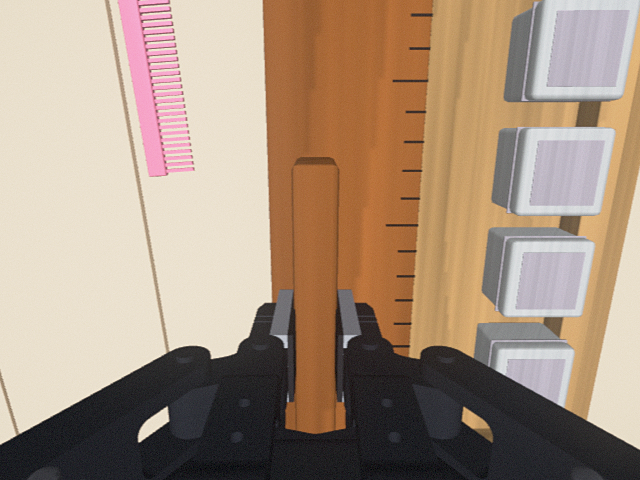

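```bash
python3 - <<'E'
from h import *
u=np.array([np.cos(np.radians(-3.15)),np.sin(np.radians(-3.15)),0]);n=np.array([.635,-.105,0])
for nm,P in dict(t4f=[(531,5),(523,98)],t3f=[(512,128),(505,212)],t2f=[(500,238),(493,315)],t4b=[(634,40),(625,100)],t3b=[(614,128),(600,215)],t2b=[(594,238),(583,317)],t1b=[(573,344),(566,405)]).items():
    w=px2w("wrist",P,.05); print(nm,w.round(4).tolist(),((n-w)@u*1000).round(1))
E
```

```text
t4f [[0.5844, 0.0144, 0.05], [0.5838, -0.0294, 0.05]] [57.1 55.3]
t3f [[0.5791, -0.0444, 0.05], [0.5784, -0.0903, 0.05]] [59.1 57.4]
t2f [[0.5765, -0.1054, 0.05], [0.5753, -0.1539, 0.05]] [58.4 56.9]
t4b [[0.6378, -0.0046, 0.05], [0.6374, -0.0335, 0.05]] [2.7 1.5]
t3b [[0.6336, -0.0475, 0.05], [0.6321, -0.0951, 0.05]] [4.6 3.4]
t2b [[0.6304, -0.1085, 0.05], [0.6299, -0.1584, 0.05]] [4.4 2.2]
t1b [[0.6258, -0.1765, 0.05], [0.6262, -0.2207, 0.05]] [5.2 2.5]
```

```bash
python3 - <<'E'
from h import *
im=cv2.imread("pics/w5.png");hsv=cv2.cvtColor(im,cv2.COLOR_BGR2HSV);print(hsv[180,560],hsv[200,525],hsv[300,590])
m=((hsv[...,1]>18)&(hsv[...,1]<60)&(hsv[...,0]>115)&(hsv[...,0]<165)).astype(np.uint8);m[:,:480]=0
m=cv2.morphologyEx(m,cv2.MORPH_OPEN,np.ones((5,5)));m=cv2.morphologyEx(m,cv2.MORPH_CLOSE,np.ones((7,7)))
u=np.array([np.cos(np.radians(-3.15)),np.sin(np.radians(-3.15)),0]);n=np.array([.635,-.105,0])
for c in cv2.findContours(m,cv2.RETR_EXTERNAL,cv2.CHAIN_APPROX_NONE)[0]:
    if cv2.contourArea(c)<800: continue
    w=px2w("wrist",c[:,0],.05); r=cv2.minAreaRect((w[:,:2]*1000).astype(np.float32)); print(np.round(r[0],1),np.round(r[1],1),round(r[2],2),"c to rail",round(float((n[:2]-np.array(r[0])/1000)@u[:2])*1000,1),cv2.boundingRect(c))
E
```

```text
[139  14 194] [108   6 221] [ 17 114 206]
```

```bash
python3 - <<'E'
from h import *
im=cv2.imread("pics/w5.png");b=cv2.GaussianBlur(im,(5,5),0).astype(int)
d=(b[...,0]+b[...,2])//2-b[...,1]; print(d[180,540:600:10],d[180,505:535:5])
m=((d>=5)&(b[...,0]>b[...,2])).astype(np.uint8);m[:,:480]=0
m=cv2.morphologyEx(m,cv2.MORPH_CLOSE,np.ones((5,5)));m=cv2.morphologyEx(m,cv2.MORPH_OPEN,np.ones((7,7)))
u=np.array([np.cos(np.radians(-3.15)),np.sin(np.radians(-3.15)),0]);n=np.array([.635,-.105,0])
for c in cv2.findContours(m,cv2.RETR_EXTERNAL,cv2.CHAIN_APPROX_NONE)[0]:
    if cv2.contourArea(c)<800: continue
    w=px2w("wrist",c[:,0],.05); r=cv2.minAreaRect((w[:,:2]*1000).astype(np.float32)); print(np.round(r[0],1),np.round(r[1],1),round(r[2],2),"c to rail",round(float((n[:2]-np.array(r[0])/1000)@u[:2])*1000,1),cv2.boundingRect(c))
E
```

```text
[ 9  9  8 10 10  8] [ 0  4 -1 -2 -1 -1]
[ 603.5 -201.1] [30.7 35.7] 86.74 c to rail 26.2 (507, 359, 58, 43)
[ 607.4 -134. ] [35.4 36. ] 86.72 c to rail 26.0 (517, 253, 67, 57)
[610.5 -70.3] [35.6 36. ] 86.71 c to rail 26.4 (530, 140, 74, 66)
[614.4  -7.4] [35.6 35.9] 86.68 c to rail 25.9 (548, 10, 80, 77)
```

All four lids read the same yaw (−3.3°) and the same distance to the rail within 0.5 mm. That makes the row straight, so I carry the ruler back.

>>> servo_tool(rows=[{"tx":3.3,"ty":-0.4,"tz":0,"wx":0,"wy":0,"wz":-7.4,"jaw":1},{"tx":3.3,"ty":0,"tz":0,"wx":0,"wy":0,"wz":-7.4,"jaw":1},{"tx":3.3,"ty":0.5,"tz":0,"wx":0,"wy":0,"wz":-7.4,"jaw":1},{"tx":3.2,"ty":0.9,"tz":0,"wx":0,"wy":0,"wz":-7.4,"jaw":1},{"tx":3,"ty":1.3,"tz":0,"wx":0,"wy":0,"wz":-7.4,"jaw":1},{"tx":2.9,"ty":1.7,"tz":0,"wx":0,"wy":0,"wz":-7.4,"jaw":1},{"tx":2.6,"ty":2,"tz":0,"wx":0,"wy":0,"wz":-7.4,"jaw":1},{"tx":2.3,"ty":2.4,"tz":0,"wx":0,"wy":0,"wz":-7.4,"jaw":1},{"tx":2,"ty":2.7,"tz":0,"wx":0,"wy":0,"wz":-7.4,"jaw":1},{"tx":1.6,"ty":2.9,"tz":0,"wx":0,"wy":0,"wz":-7.4,"jaw":1},{"tx":1.3,"ty":3.1,"tz":0,"wx":0,"wy":0,"wz":-7.4,"jaw":1},{"tx":0.8,"ty":3.2,"tz":0,"wx":0,"wy":0,"wz":-7.4,"jaw":1}])

```text
time: 23.12
tcp_pos: [0.4484, 0.2948, 0.1372]
ee_rot: [[-0.997, 0.074, -0.003], [0.074, 0.997, -0.001], [0.002, -0.001, -1.0]]
wrist_force: [0.6, -0.1, -1.1]
width: 0.0128
grip_force: 59.3
```

>>> servo_tool(rows=[{"tx":0,"ty":0,"tz":0,"wx":0,"wy":0,"wz":0,"jaw":1},{"tx":0,"ty":0,"tz":3,"wx":0,"wy":0,"wz":0,"jaw":1},{"tx":0,"ty":0,"tz":4,"wx":0,"wy":0,"wz":0,"jaw":1},{"tx":0,"ty":0,"tz":3,"wx":0,"wy":0,"wz":0,"jaw":1},{"tx":0,"ty":0,"tz":0,"wx":0,"wy":0,"wz":0,"jaw":1},{"tx":0,"ty":0,"tz":0,"wx":0,"wy":0,"wz":0,"jaw":1}])

```text
time: 23.88
tcp_pos: [0.4499, 0.2938, 0.0393]
ee_rot: [[-0.997, 0.08, 0.0], [0.08, 0.997, -0.0], [-0.0, -0.0, -1.0]]
wrist_force: [-1.1, 0.5, -1.5]
width: 0.0125
grip_force: 59.3
```

```bash
python3 av.py; python3 st.py
```

```text
t 24.275 F [-0.22 -0.14 -1.12] sd [0.41 0.48 0.26] M [0.014 0.003 0.011] sdMz 0.018 p [0.4503 0.2943 0.0398] y/yaw 85.494
t 24.275 p [0.4499 0.2943 0.0393] yaw 85.49 tilt [0.0009 0.0004] F [-0.36  0.23 -1.51] Fu -0.37 M [-0.017  0.005  0.01 ] w 0.0128 edge-to-rail mm 167.8
```

>>> servo_tool(rows=[{"tx":0,"ty":0,"tz":1.2,"wx":0,"wy":0,"wz":0,"jaw":1},{"tx":0,"ty":0,"tz":0.8,"wx":0,"wy":0,"wz":0,"jaw":1},{"tx":0,"ty":0,"tz":0.3,"wx":0,"wy":0,"wz":0,"jaw":1},{"tx":0,"ty":0,"tz":0.15,"wx":0,"wy":0,"wz":0,"jaw":1},{"tx":0,"ty":0,"tz":0.1,"wx":0,"wy":0,"wz":0,"jaw":1},{"tx":0,"ty":0,"tz":0,"wx":0,"wy":0,"wz":0,"jaw":1},{"tx":0,"ty":0,"tz":0,"wx":0,"wy":0,"wz":0,"jaw":1}])

```text
time: 25.15
tcp_pos: [0.4488, 0.2937, 0.0145]
ee_rot: [[-0.997, 0.078, -0.001], [0.078, 0.997, -0.001], [0.001, -0.001, -1.0]]
wrist_force: [-6.1, -3.0, 15.0]
width: 0.0128
grip_force: 61.6
```

```bash
python3 av.py
```

```text
t 25.55 F [-5.76 -2.96 14.18] sd [0.64 0.44 0.53] M [-0.598  1.046 -0.002] sdMz 0.028 p [0.4488 0.2937 0.0145] y/yaw 85.495
```

>>> servo_tool(rows=[{"tx":0,"ty":0,"tz":-0.15,"wx":0,"wy":0,"wz":0,"jaw":1},{"tx":0,"ty":0,"tz":0,"wx":0,"wy":0,"wz":0,"jaw":1},{"tx":0,"ty":0,"tz":0,"wx":0,"wy":0,"wz":0,"jaw":0.8},{"tx":0,"ty":0,"tz":0,"wx":0,"wy":0,"wz":0,"jaw":0.6},{"tx":0,"ty":0,"tz":0,"wx":0,"wy":0,"wz":0,"jaw":0.4},{"tx":0,"ty":0,"tz":0,"wx":0,"wy":0,"wz":0,"jaw":0.4},{"tx":0,"ty":0,"tz":0,"wx":0,"wy":0,"wz":0,"jaw":0.4}])

```text
time: 26.42
tcp_pos: [0.4496, 0.2941, 0.0148]
ee_rot: [[-0.997, 0.079, 0.0], [0.079, 0.997, 0.0], [-0.0, 0.0, -1.0]]
wrist_force: [-0.4, 0.4, 0.3]
width: 0.0512
grip_force: 0.0
```

>>> servo_tool(rows=[{"tx":0,"ty":0,"tz":-1,"wx":0,"wy":0,"wz":0,"jaw":0.4},{"tx":0,"ty":0,"tz":-3,"wx":0,"wy":0,"wz":0,"jaw":0.4},{"tx":0,"ty":0,"tz":-4,"wx":0,"wy":0,"wz":0,"jaw":0.4},{"tx":0,"ty":0,"tz":-5,"wx":0,"wy":0,"wz":0,"jaw":0.4},{"tx":5,"ty":0,"tz":-4,"wx":0,"wy":0,"wz":0,"jaw":0.4},{"tx":5,"ty":0,"tz":0,"wx":0,"wy":0,"wz":0,"jaw":0.4},{"tx":0,"ty":0,"tz":0,"wx":0,"wy":0,"wz":0,"jaw":0.4},{"tx":0,"ty":0,"tz":0,"wx":0,"wy":0,"wz":0,"jaw":0.4}])

```text
time: 27.42
tcp_pos: [0.3517, 0.3022, 0.1846]
ee_rot: [[-0.997, 0.078, 0.002], [0.078, 0.997, 0.001], [-0.002, 0.001, -1.0]]
wrist_force: [0.4, -0.8, 0.0]
width: 0.0512
grip_force: 0.0
```

```bash
python3 st.py; python3 - <<'E'
from h import *
im=arm.camera("top")[:,:,::-1];cv2.imwrite("pics/t6.png",im)
cv2.imwrite("pics/c6.png",cv2.resize(im[120:400,95:555],(800,487),interpolation=cv2.INTER_CUBIC))
for n in("bottle","comb","ring_toy","thermometer","ruler","tin1"):print(n,[(round(d["p"],2),np.round(d["centre"],3).tolist()) for d in arm.spot_in("top",n)[:7]])
E
```

```text
t 27.425 p [0.3517 0.3022 0.1846] yaw 85.51 tilt [0.0018 0.0008] F [ 0.42 -0.82  0.04] Fu 0.47 M [ 0.004 -0.022 -0.003] w 0.0512 edge-to-rail mm 266.2
bottle [(0.65, [0.685, 0.266, 0.102])]
comb [(0.7, [0.374, 0.011, 0.005])]
ring_toy [(0.81, [0.575, -0.44, 0.048])]
thermometer []
ruler [(0.72, [0.444, 0.303, 0.011]), (0.33, [0.601, -0.197, 0.049])]
tin1 [(0.96, [0.601, -0.202, 0.049]), (0.84, [0.608, -0.071, 0.048]), (0.84, [0.607, -0.005, 0.051]), (0.81, [0.758, -0.016, 0.043]), (0.72, [0.723, 0.143, 0.041]), (0.71, [0.603, -0.133, 0.049]), (0.68, [0.568, 0.151, 0.041])]
```

View pics/c6.png

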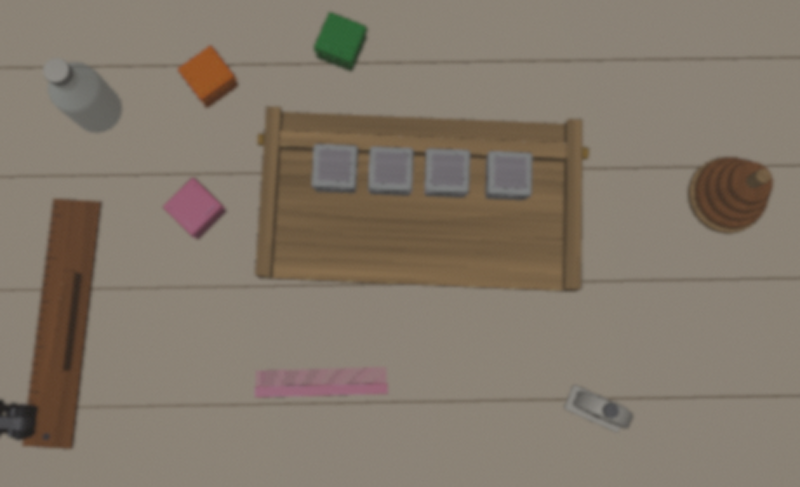

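The final top picture shows the row straight against the rail, with tins at about (334,167), (390,170), (447,172) and (509,174). The ruler lies flat on the table at (70,320), and the bystanders and look-alikes haven't moved.

```bash
python3 -c "
from station import arm
print(arm.close_job())"
```

```text
the job is handed in; nothing more can be done
None
```

I handed the job in at about 27 s: the four tins stand in one straight row against the back rail after a hold of over a second at about 12 N, evenly spread as far as the wrist readings show, and the ruler lies released on the table with everything else where it was.

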